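# Rock the tight carrier block out of its spring nest

### The job

On the test bench, the carrier block with the flat rectangular grip tab and the two brass connectors is held tight in its nest by spring noses at both ends. Take it by the tab and rock it from side to side until it frees: first lift the end with the two connectors while the other end stays down, then tip it clearly the other way while it is still in the nest, and go on until it is out. Finish while holding it level and still, just clear of its own nest: right over it, above the tops of the end posts by a few centimetres at most, and leave the round-knobbed block and everything else on the bench where it is.

Things in the scene. Friction and masses are not known exactly. Their poses are not given: they have to be found in the camera images.
- block: Aluminium carrier block to be freed, 0.3 kg. Origin: centre of its underside; z up, y along its length, +y to the end with two brass connector stubs (12 mm across, 10 mm high, at x = +-8, y = 32 mm on the base). Base 30 (x) x 80 (y) x 30 (z) mm, a 30 mm wide grip tab on its middle. It starts fully home in the nest, its axes along the nest's.
- tab (a point): Point to grip, on the axis of the block's grip tab, 66 mm above the block's underside. The flat-sided tab is 22 (x) x 30 (y) mm and runs from 30 to 80 mm above the underside. Gripped across its 30 mm (along the block's y), it cannot turn in the fingers when rocked.
- end_conn (a point): Point on the block's underside at its connector end, (0, 39, 0) mm from the block's origin, below two steel ribs that cross the end face, 3 mm proud of it, centred 4 and 16 mm above the underside.
- end_plain (a point): The same point at the plain end, (0, -39, 0) mm from the block's origin; the same two ribs. The block is 86 mm long over the ribs.
- nest: Fixed spring nest of the block. Origin: centre of its underside on the table; z up, y along its length. Plate 64 (x) x 164 (y) x 10 (z) mm; at home the block's underside rests on it, 10 mm above the table. Two side rails, 32 mm apart, reach 28 mm above the table. End posts, 34 mm wide, from y = +-47 to +-77 mm, reach 44 mm above the table; a spring nose stands out of each.
- nest2: Second fixed nest of the same shape, on the other side; it holds the round-knobbed block. Origin: centre of its underside. Not to be used.
- spare: Other carrier block, to be left alone: same base, no connectors, round knob 34 mm in diameter instead of the tab, top 64 mm above its underside. Origin: centre of its underside. It sits in nest2.
- adapter: Loose steel and brass coaxial adapter between the nests, upright, 26 mm in diameter, 36 mm high, origin at its underside. Leave alone.
- adapter2: Loose smaller adapter between the nests, nearer the robot, upright, 22 mm in diameter, 30 mm high, origin at its underside. Leave alone.
- wrench: Loose 150 mm wrench lying beyond the nests, flat. Leave alone.
- driver: Loose 170 mm screwdriver lying beyond the nests. Leave alone.
- bottle: Loose white bottle, 56 mm in diameter, 110 mm high, to the right, origin at its underside. Leave alone.
- load: Loose dark cylindrical load, 32 mm in diameter, 62 mm high, to the left, origin at its underside. Leave alone.
- nose_conn (a point): Centre of the round steel nose (radius 5 mm, fixed point at its rest place) that holds the connector end, 32 mm above the table. Sprung along y, it catches over the ribs. That end clicks past it twice as it is lifted, at about 6 and 18 mm, resting at about 12 mm between, and is free at 25 mm. Each click takes about 10 N at that end.
- nose_plain (a point): The same for the nose that holds the plain end.
Things that resemble listed ones, but are neither listed nor needed, are in the scene too. What is shaped like the nest but orange is not meant.

How it is judged:
On the way, in this order (a step that is already met when the one before it is completed fails the run):
1. the connector end is rocked up at least 3.5 degrees while the plain end is still down (angle between block's own y axis and vertical below 1.51 rad and z of end_plain in the frame of nest below 0.016 m and horizontal distance between block and nest below 0.02 m), for 0.05 s.
2. the block is tipped at least 2 degrees the other way while still in the nest (angle between block's own y axis and vertical above 1.606 rad and z of end_conn in the frame of nest below 0.034 m and horizontal distance between block and nest below 0.02 m), for 0.05 s.
At the end, for the whole second after the job is handed in: The block is held in the fingers, still, level within 8 degrees, its underside above the tops of the nest's end posts (over 44 mm) but no more than 100 mm above the table, its centre within 30 mm of the nest's centre seen from above, touching nothing of the nest (z of block in the frame of nest between 0.044 and 0.1 m and horizontal distance between block and nest below 0.03 m and angle between block's own z axis and vertical below 0.14 rad and linear speed of block below 0.02 m/s and angular speed of block below 0.15 rad/s and contact force between block and the fingers above 1 N and contact force between block and nest below 0.1 N); the arm keeps its last pose, push and grip.
It fails at once if the round-knobbed block is disturbed (distance of spare from where it was at the start of the episode above 0.01 m).
It fails at once if a bystander is pushed away (distance of any of adapter, adapter2, wrench, driver, bottle, load from where it was at the start of the episode above 0.03 m).
It also fails if it takes over 48 s, if anything falls off the work surface, if the arm or the gripper's body presses on something with over 40 N, if the wrist force passes 120 N, or if a joint passes its speed limit or range.

### The arm

A 6-joint arm with a two-finger parallel gripper is mounted at the origin on the work surface. World frame = base frame: x ahead of the robot, y to its left, z up, the work surface at z = 0. Lengths are in m, angles in rad, forces in N, time in s.
With the tool pointing down it reaches from about 0.375 to 0.975 m from the base axis. Payload 3.8 kg.
Tool frame: the origin (TCP) lies on the centre line of the jaws, within the pads' length; the fingertips stand 19 mm ahead of it and the grasp point (between the pads) is the TCP; y points along the fingers, x is the direction in which the jaws open and shut, and the axes are right-handed (so a half turn about y gives the same grasp; the last joint's range is limited). The gripper opens to 85 mm and grips with 20 to 120 N. Pads are 22 mm wide; open, the fingers measure 114 mm over their backs; the gripper's body (76 mm by 85 mm) begins 54 mm behind the grasp point. The pads swing forward as they close: fully open they stand 13 mm farther back than shut.
Start: joints at [1.251, 0.264, 1.604, -0, 1.274, -0.037], TCP at [0.188, 0.648, 0.25] pointing down, gripper open.
Joint ranges: [-2.63, 2.63], [-0.94, 2.18], [0.31, 2.57], [-1.31, 4.45], [0, 2.66], [-2.55, 2.55]. Speed limits (rad/s): [2.57, 2.57, 3.14, 3.14, 3.14, 3.14].

### API

Orientations are given as [roll, pitch, yaw] about the fixed x, y, z axes, in that order (R = Rz(yaw) Ry(pitch) Rx(roll)).
In Python, from cell import manip gives the robot as it stands. The module is installed in compiled form; this text tells all that it offers.
- The arm moves only by the tool play_rows, never from a script. Its argument "commands" is text: rows parted by semicolons, each of 5 numbers parted by spaces: the shift along the tool's x, y, z in cm, then the turn about the tool's y in degrees, then the closure, from -1 (fully open) to 1 (shut). In form: tx ty tz spin gripper; .... A call has 1 to 12 rows; each row shifts and turns the commanded pose from where the row before left it, along the tool's axes as they then stand; what a row does not reach is not made up. A row lasts 1/12 s, in which the tool goes at most 41.7 mm and 7.16 degrees, less where a joint would pass 70% of its speed; a pose out of reach is approached as far as the arm can. A call is refused whole if a number of a shift passes 4.17 or a number of a turn 7.16, either way. A call with a gripper value outside its range is refused whole. The fingers move at their own pace and stop on an object; the grip force is fixed at half the most. Time passes only in rows, so rows that do not move let the fingers close. It gives the time, the measured TCP pose, the force and the opening at its end, in the units of the state.
- manip.get_state(): the state, without advancing time (a new reading comes with each control period).
- manip.capture(name): name is "scene" or "side" or "wrist"; returns a dict with "img" (384x512x3 uint8, blue, green, red), "range_z" (384x512 float32, m along the optical axis (not along the pixel's ray), 0 where there is no reading), "intrinsics" (3x3 intrinsics, pixels), "R" (3x3) and "t" (3): a world point X has camera coordinates R X + t. Camera axes: x right, y down, z forward; pixel columns grow to the right and rows downward; lengths in m; the calibration is good to about 2 mm. A picture is of the moment at which its call begins.
- manip.close_job(): hands the job in, once; it reports no verdict.
The state is a dict: "time_s": time; "joints": joint angles; "dq": joint speeds; "tau": joint torques, N m; "position": TCP position; "ee_rot": TCP orientation; "contact_force": force on the tool from outside, world axes, zero at the start; "ft_torque": the same for the moment, N m; "gripper_width": finger opening in m.
Only numpy, scipy, OpenCV 4.12 (cv2) and the standard library are available. Lean on these libraries where they do the work, as an engineer would, in place of code of your own. Each camera call takes 0.05 s, during which the arm holds its last target.

## Working session

There is one attempt and no reset: what is moved stays moved. The work goes in short steps, Python scripts to look and compute and a tool call to move; the robot and the scene stay as the last step left them, time stands still between calls to the robot, and variables do not carry over. Pictures are saved under pics/ and viewed, and the job is handed in when it is done.

Besides the shell and the picture viewer there is one more tool, called as a command line: name --argument value ..., lists and objects as JSON in quotes. play_rows: Moves the arm, as the interface text tells. Its arguments: {"type":"object","properties":{"commands":{"type":"string"}},"required":["commands"]}

```bash
mkdir -p pics; python3 - <<'E'
from cell import manip
import cv2,numpy as np,pickle
print(manip.get_state())
for n in ["scene","side","wrist"]:
    c=manip.capture(n); cv2.imwrite(f"pics/{n}0.png",c["img"]); pickle.dump(c,open(f"{n}0.pkl","wb"))
    print(n,c["intrinsics"].tolist(),(-c["R"].T@c["t"]).tolist())
E
```

```text
{'time_s': 0.0, 'joints': array([ 1.25111023e+00,  2.64763755e-01,  1.60539789e+00, -1.00432346e-05,
        1.27371675e+00, -3.69153237e-02]), 'dq': array([-0.00200019,  0.00031291, -0.00011207,  0.00032109,  0.00249248,
       -0.00031483]), 'tau': array([-5.03924657e-04, -5.15113735e+01, -3.67311788e+01, -1.75900336e-04,
        1.31862643e-02,  1.85702334e-06]), 'position': array([0.1881295 , 0.6475181 , 0.24894195]), 'ee_rot': array([-1.57072156,  0.00228453,  1.28802859]), 'contact_force': array([-0.38258168,  0.3249319 ,  0.2410916 ]), 'ft_torque': array([ 0.01522523, -0.02084711, -0.02481275]), 'gripper_width': 0.08537448512796346}
scene [[390.57732222872994, 0.0, 257.32040403935684], [0.0, 390.57732222872994, 196.48368076052543], [0.0, 0.0, 1.0]] [1.1647491953213875, -0.8267659192759819, 0.8958277448117034]
side [[349.9034417805226, 0.0, 259.3209275520511], [0.0, 349.9034417805226, 189.6364343445389], [0.0, 0.0, 1.0]] [0.3510649504613358, 0.5609820739137404, 0.7910233052735238]
wrist [[316.2531736765481, 0.0, 257.86471483610484], [0.0, 316.2531736765481, 189.82939428077987], [0.0, 0.0, 1.0]] [0.11224760041819438, 0.6703379980495054, 0.371924669186016]
```

View pics/scene0.png

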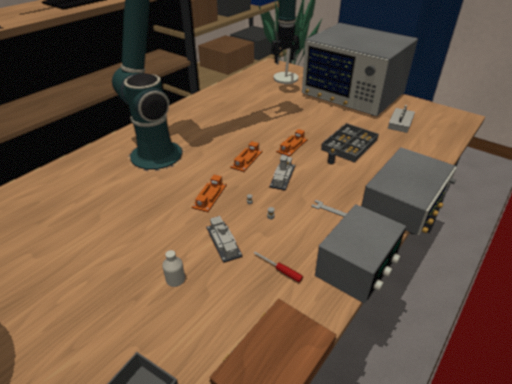

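View pics/side0.png

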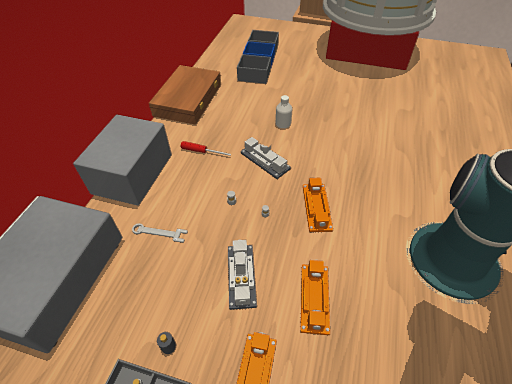

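View pics/wrist0.png

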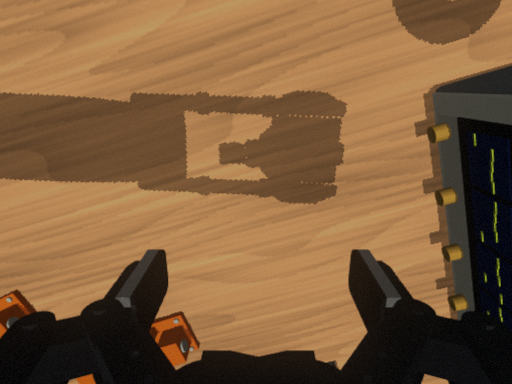

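The side view shows two grey nests, at (241,273) with brass dots and at (265,157). I'll zoom in on both.

```bash
python3 - <<'E'
import cv2,numpy as np,pickle
c=pickle.load(open("side0.pkl","rb"))
a=cv2.resize(c["img"][230:315,195:285],None,fx=6,fy=6,interpolation=cv2.INTER_CUBIC)
b=cv2.resize(c["img"][130:185,230:300],None,fx=4,fy=4,interpolation=cv2.INTER_CUBIC)
cv2.imwrite("pics/za.png",a);cv2.imwrite("pics/zb.png",b)
K=c["intrinsics"];z=c["range_z"];v,u=np.mgrid[:384,:512]
P=np.stack([(u-K[0,2])/K[0,0]*z,(v-K[1,2])/K[1,1]*z,z],-1)
W=(P-c["t"])@c["R"]
for box in[(230,315,195,285),(130,185,230,300)]:
    r=W[box[0]:box[1],box[2]:box[3]].reshape(-1,3); 
    for lo,hi in[(.005,.02),(.022,.031),(.034,.055),(.06,.1)]:
        m=r[(r[:,2]>lo)&(r[:,2]<hi)]
        print(lo,hi,len(m),m.mean(0),m[:,2].max(),cv2.minAreaRect((m[:,:2]*1000).astype(np.float32)))
    print(np.histogram(r[:,2],bins=np.arange(0,.11,.005)))
E
```

```text
0.005 0.02 556 [0.49256977 0.21406244 0.00971315] 0.019875137901506357 ((500.7248229980469, 194.7062530517578), (63.95719909667969, 164.86355590820312), 20.481637954711914)
0.022 0.031 345 [0.49820862 0.20143672 0.02749905] 0.030974609875148256 ((495.0199279785156, 208.67117309570312), (55.74162673950195, 129.13809204101562), 21.49949836730957)
0.034 0.055 623 [0.49600383 0.2068453  0.04262172] 0.05443899248072608 ((500.43695068359375, 195.6004180908203), (33.47254943847656, 158.12930297851562), 20.566179275512695)
0.06 0.1 178 [0.49924699 0.19878153 0.08408344] 0.09190527878164705 ((501.2170104980469, 194.08876037597656), (21.82332992553711, 32.19603729248047), 22.486602783203125)
(array([2046,  359,  178,   19,   30,  306,   38,  132,  380,   77,   26,
          8,   13,    7,   12,   10,   12,   88,   36,    0,    0]), array([0.   , 0.005, 0.01 , 0.015, 0.02 , 0.025, 0.03 , 0.035, 0.04 ,
       0.045, 0.05 , 0.055, 0.06 , 0.065, 0.07 , 0.075, 0.08 , 0.085,
       0.09 , 0.095, 0.1  , 0.105]))
0.005 0.02 286 [ 0.54307224 -0.18043212  0.01108922] 0.019999777119700347 ((542.976074218
[... 227 characters left out ...]
04528808594), 59.02745819091797)
0.034 0.055 371 [ 0.54685077 -0.20043087  0.04094425] 0.05235041364611514 ((550.37841796875, -205.88648986816406), (36.140380859375, 159.68325805664062), 61.191226959228516)
0.06 0.1 35 [ 0.54918877 -0.19373113  0.06692542] 0.07392853324722852 ((549.9644165039062, -194.67996215820312), (30.862985610961914, 12.107269287109375), 6.801521301269531)
(array([1184,  138,  104,   44,   55,  130,   65,  130,  207,   23,    1,
         17,   12,   14,    9,    0,    0,    0,    0,    0,    0]), array([0.   , 0.005, 0.01 , 0.015, 0.02 , 0.025, 0.03 , 0.035, 0.04 ,
       0.045, 0.05 , 0.055, 0.06 , 0.065, 0.07 , 0.075, 0.08 , 0.085,
       0.09 , 0.095, 0.1  , 0.105]))
```

View pics/za.png

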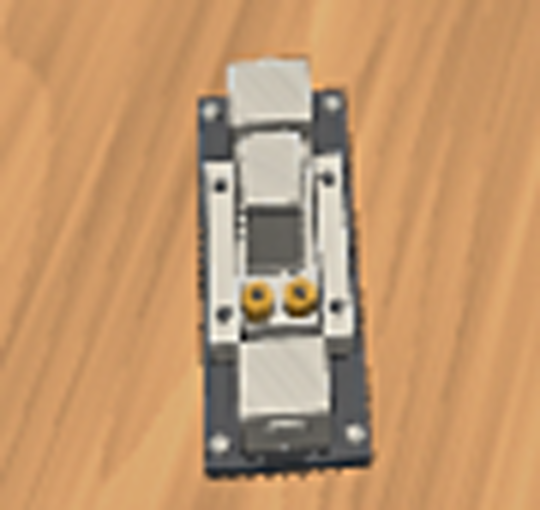

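View pics/zb.png

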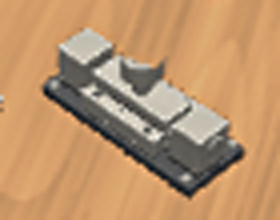

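```bash
cat > h.py <<'E'
import cv2,numpy as np,pickle
from cell import manip
def cloud(c):
    K=c["intrinsics"];z=c["range_z"];v,u=np.mgrid[:384,:512]
    P=np.stack([(u-K[0,2])/K[0,0]*z,(v-K[1,2])/K[1,1]*z,z],-1)
    return (P-c["t"])@c["R"]
E
python3 - <<'E'
from h import *
W=cloud(pickle.load(open("side0.pkl","rb")))
for p in[(241,279),(238,280),(245,279),(236,240),(242,270)]: print(p,W[p[1],p[0]])
c=pickle.load(open("scene0.pkl","rb"));W=cloud(c)
r=W.reshape(-1,3); m=(np.hypot(r[:,0]-.5,r[:,1]-.195)<.11)
r=r[m]
for lo,hi in[(.005,.02),(.022,.031),(.034,.055),(.06,.1)]:
    q=r[(r[:,2]>lo)&(r[:,2]<hi)]
    print(len(q),cv2.minAreaRect((q[:,:2]*1000).astype(np.float32)))
# heights around path
S=cloud(pickle.load(open("side0.pkl","rb"))).reshape(-1,3)
S=np.vstack([S,W.reshape(-1,3)])
d=np.array([.313,-.452]);L=np.hypot(*d);d/=L
q=S[:,:2]-[.188,.648];s=q@d;t=q@np.array([-d[1],d[0]])
for a in np.arange(-.05,.7,.1):
    k=(abs(s-a)<.05)&(abs(t)<.12)&(S[:,2]<.5);print(round(a,2),np.sort(S[k,2])[-3:] if k.any() else None)
E
```

```text
(241, 279) [0.49138175 0.22113562 0.04068066]
(238, 280) [0.49563088 0.22915967 0.04904619]
(245, 279) [0.48108295 0.22226906 0.04877881]
(236, 240) [0.53550208 0.12542991 0.04245547]
(242, 270) [0.4928301  0.20710175 0.05795234]
155 ((515.9393920898438, 200.55001831054688), (108.25125122070312, 170.0364227294922), 26.25371742248535)
96 ((505.5150146484375, 188.47640991210938), (55.3871955871582, 152.41416931152344), 21.65212631225586)
177 ((505.9864196777344, 191.05453491210938), (33.96427536010742, 157.86256408691406), 18.24750518798828)
76 ((502.82244873046875, 192.51368713378906), (23.64104461669922, 36.671051025390625), 14.136853218078613)
-0.05 [0.40393007 0.43584345 0.49162491]
0.05 [0.49985455 0.49992449 0.49995186]
0.15 [0.00578153 0.00595984 0.00675471]
0.25 [0.04661563 0.04712422 0.04919457]
0.35 [0.04703287 0.04714857 0.04864562]
0.45 [0.04621291 0.04622505 0.04647042]
0.55 [0.09134792 0.09149823 0.09190528]
0.65 [0.04679523 0.04686657 0.04698179]
```

play_rows --commands "-2.5 0 -3.05 0 -1;-2.5 0 -3.05 0 -1;-2.5 0 -3.05 0 -1;-2.5 0 -3.05 0 -1;-2.5 0 -3.05 0 -1;-2.5 0 -3.05 0 -1;-2.5 0 -3.05 0 -1;-2.5 0 -3.05 0 -1;-2.5 0 -3.05 0 -1;-2.5 0 -3.05 0 -1;-2.5 0 -3.05 0 -1;-2.5 0 -3.05 0 -1"

```text
time_s: 1.15
position: [0.4566, 0.2561, 0.2502]
ee_rot: [-1.571, -0.0, 1.288]
contact_force: [0.4, 0.4, -0.7]
gripper_width: 0.0853
```

play_rows --commands "-2.4 0 -3.05 0 -1;-2.4 0 -3.05 0 -1;0 0 0 6.6 -1;0 0 0 6.6 -1;0 0 0 6.6 -1;0 0 0 6.6 -1;0 0 0 6.6 -1;0 0 0 6.6 -1;0 0 0 6.6 -1;0 0 0 6.6 -1;0 0 0 0 -1;0 0 0 0 -1"

```text
time_s: 2.15
position: [0.5011, 0.1948, 0.25]
ee_rot: [-1.571, 0.001, 0.37]
contact_force: [-0.2, -1.1, -0.6]
gripper_width: 0.0852
```

```bash
python3 - <<'E'
from h import *
print({k:v for k,v in manip.get_state().items() if k in("time_s","joints","position","ee_rot","contact_force","gripper_width")})
for n in ["side","wrist"]:
    c=manip.capture(n); cv2.imwrite(f"pics/{n}1.png",c["img"]); pickle.dump(c,open(f"{n}1.pkl","wb"))
E
```

```text
{'time_s': 2.15, 'joints': array([ 3.24425295e-01,  4.13352329e-03,  1.89722808e+00, -7.41422347e-06,
        1.24074513e+00, -4.52243249e-02]), 'position': array([0.50108676, 0.19478744, 0.24999554]), 'ee_rot': array([-1.57078009e+00,  5.13866871e-04,  3.69652029e-01]), 'contact_force': array([-0.15627423, -1.14160341, -0.57560347]), 'gripper_width': 0.08523601945110221}
```

View pics/wrist1.png

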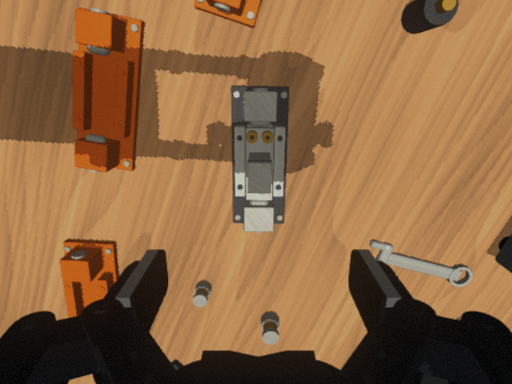

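View pics/side1.png

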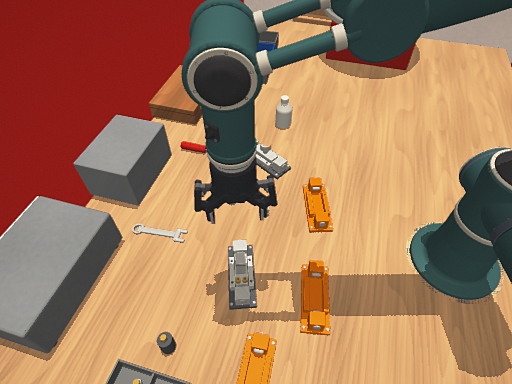

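Wrist view: nest centred at (260,155), with the brass connectors at (252,136)/(268,136), away from the jaws. The fingers straddle it along the nest x. I'll use this cloud to refine the pose.

```bash
python3 - <<'E'
from h import *
c=pickle.load(open("wrist1.pkl","rb"));W=cloud(c);print(-c["R"].T@c["t"])
r=W[75:240,225:295].reshape(-1,3)
for lo,hi in[(.007,.013),(.025,.031),(.036,.047),(.085,.095)]:
    q=r[(r[:,2]>lo)&(r[:,2]<hi)]
    print(len(q),np.median(q[:,2]),cv2.minAreaRect((q[:,:2]*1000).astype(np.float32)))
E
```

```text
[0.47317036 0.26967557 0.3729137 ]
1967 0.009125923083925904 ((502.7533874511719, 194.09835815429688), (64.03401184082031, 163.5422821044922), 20.62543296813965)
1539 0.02717975595161386 ((503.7374267578125, 191.63796997070312), (55.994136810302734, 90.05436706542969), 20.557788848876953)
2795 0.0424898897108276 ((503.2023620605469, 193.64297485351562), (33.644630432128906, 159.54090881347656), 20.5992488861084)
721 0.08912232104652001 ((503.12860107421875, 194.49278259277344), (20.89978790283203, 29.572612762451172), 20.801883697509766)
```

play_rows --commands "0.08 3 0.7 0.6 -1;0 3.5 0 0 -1;0 3.5 0 0 -1;0 3.0 0 0 -1;0 2.5 0 0 -1;0 1.5 0 0 -1;0 0 0 0 -1"

```text
time_s: 2.83
position: [0.4961, 0.2005, 0.076]
ee_rot: [-1.571, 0.008, 0.358]
contact_force: [-0.2, 0.2, -0.5]
gripper_width: 0.0852
```

```bash
python3 - <<'E'
from h import *
c=manip.capture("side"); cv2.imwrite("pics/side2.png",cv2.resize(c["img"][130:330,140:340],None,fx=3,fy=3,interpolation=cv2.INTER_CUBIC))
print(manip.get_state()["position"],manip.get_state()["ee_rot"])
c=manip.capture("wrist"); cv2.imwrite("pics/wrist2.png",c["img"])
c=manip.capture("scene"); cv2.imwrite("pics/scene2.png",cv2.resize(c["img"][110:230,220:360],None,fx=4,fy=4,interpolation=cv2.INTER_CUBIC))
E
```

```text
[0.49765086 0.20101814 0.0781626 ] [-1.57071075  0.00501314  0.35745383]
```

View pics/side2.png

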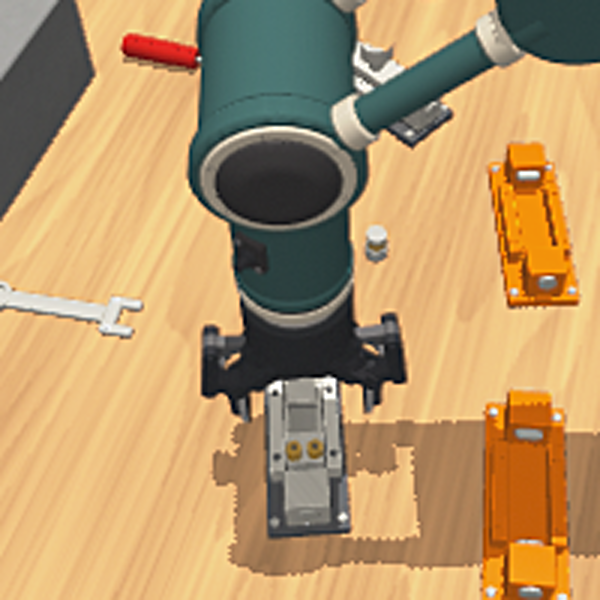

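View pics/wrist2.png

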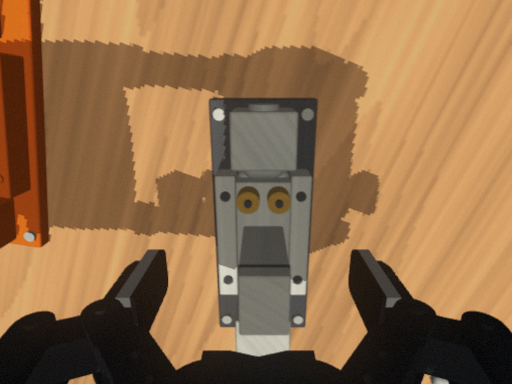

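View pics/scene2.png

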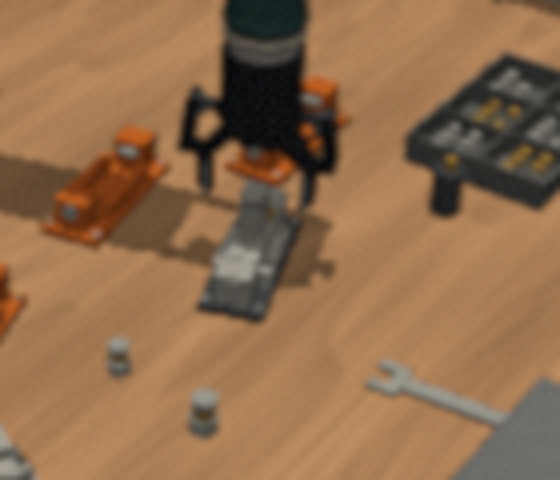

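The jaws straddle the tab, about 8 mm toward the connector end, with nothing touched. Closing now.

play_rows --commands "0 0 0 0 1;0 0 0 0 1;0 0 0 0 1;0 0 0 0 1;0 0 0 0 1;0 0 0 0 1;0 0 0 0 1;0 0 0 0 1"

```text
time_s: 3.65
position: [0.5001, 0.2019, 0.081]
ee_rot: [-1.571, -0.001, 0.356]
contact_force: [-0.6, -0.3, 5.7]
gripper_width: 0.0207
```

play_rows --commands "0 -0.06 -0.1 0 1;0 -0.06 -0.1 0 1;0 -0.06 -0.1 0 1;0 -0.06 -0.1 0 1;0 0 0 0 1;0 0 0 0 1"

```text
time_s: 4.15
position: [0.5001, 0.1998, 0.0816]
ee_rot: [-1.567, -0.0, 0.355]
contact_force: [-0.4, 8.6, -4.8]
gripper_width: 0.021
```

```bash
cat >> h.py <<'E'
def look(tag):
    s=manip.get_state();print(s["time_s"],s["position"],s["ee_rot"],s["contact_force"],s["ft_torque"],s["gripper_width"])
    ex=np.array([np.cos(.359),np.sin(.359)]);ey=np.array([-ex[1],ex[0]]);o=np.array([.502,.1942])
    d=s["position"][:2]-o;print("nest frame tcp",d@ex,d@ey,s["position"][2])
    for n in("wrist","side"):
        c=manip.capture(n);W=cloud(c)
        if n=="wrist":
            cv2.imwrite(f"pics/{tag}.png",cv2.resize(c["img"][60:384,120:400],None,fx=1.8,fy=1.8,interpolation=cv2.INTER_CUBIC))
        X=W.reshape(-1,3);q=X[:,:2]-o;a=q@ex;b=q@ey;z=X[:,2]
        # block top surface connector side: between connectors / around
        for nm,lo,hi in(("conn",.017,.040),("plain",-.040,-.017)):
            k=(abs(a)<.011)&(b>lo)&(b<hi)&(z>.03)&(z<.085)
            if k.sum()>8:
                y=b[k];h=z[k]
                # histogram heights per y bin
                print(n,nm,k.sum(),[(round(t*1e3),round(float(np.median(h[abs(y-t)<.002]))*1e3,1),round(float(np.min(h[abs(y-t)<.002]))*1e3,1)) for t in np.arange(lo+.002,hi,.004) if (abs(y-t)<.002).sum()>3])
E
python3 -c "
from h import *
look('r1')"
```

```text
4.15 [0.50009696 0.19979217 0.08160152] [-1.56701303e+00 -7.94315763e-05  3.54938893e-01] [-0.4169881   8.59261204 -4.76500541] [1.89621408 0.00271987 0.12702926] 0.02100897192699518
nest frame tcp 0.00018302081482117122 0.005904273846442523 0.08160152058649832
wrist conn 1720 [(19, 40.1, 38.4), (23, 40.3, 37.9), (27, 49.9, 39.2), (31, 50.1, 38.8), (35, 43.9, 38.2), (39, 36.1, 30.0)]
side conn 100 [(19, 40.5, 37.2), (23, 43.0, 39.4), (27, 49.1, 38.5), (31, 50.5, 40.5), (35, 47.3, 38.7), (39, 38.3, 30.0)]
```

View pics/r1.png

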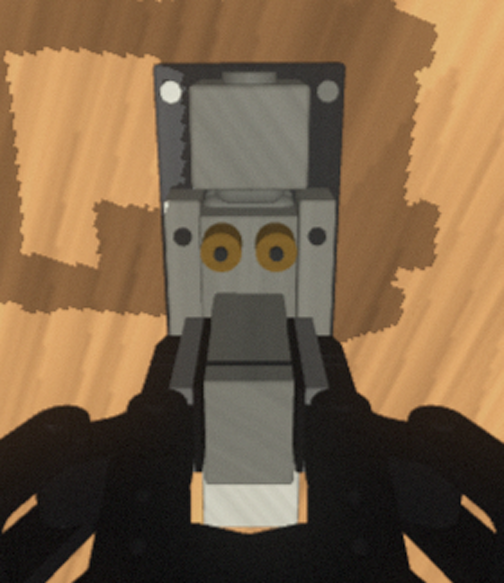

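play_rows --commands "0 -0.06 -0.1 0 1;0 -0.06 -0.1 0 1;0 -0.06 -0.1 0 1;0 -0.06 -0.1 0 1;0 0 0 0 1;0 0 0 0 1"

```text
time_s: 4.75
position: [0.5008, 0.196, 0.0836]
ee_rot: [-1.567, 0.001, 0.355]
contact_force: [0.2, 9.0, -4.9]
gripper_width: 0.0209
```

```bash
python3 -c "
from h import *
look('r2')"
```

```text
4.75 [0.50083309 0.19602027 0.08363513] [-1.56664164e+00  1.37308923e-03  3.54824723e-01] [ 0.22376747  9.04270505 -4.88482642] [1.98085714 0.21509225 0.04493056] 0.02087149096834599
nest frame tcp -0.0004529831451244762 0.0021142029729448366 0.0836351326336377
wrist conn 1852 [(19, 42.6, 41.3), (23, 52.5, 41.8), (27, 53.4, 41.9), (31, 52.8, 42.1), (35, 43.1, 31.6), (39, 32.5, 30.2)]
side conn 107 [(19, 43.5, 39.7), (23, 51.4, 41.9), (27, 53.5, 43.2), (31, 52.4, 42.1), (35, 43.7, 34.9), (39, 34.2, 30.3)]
```

It pivots in the pads as planned; the connector end is up about 3 mm. Continuing.

play_rows --commands "0 -0.06 -0.1 0 1;0 -0.06 -0.1 0 1;0 -0.06 -0.1 0 1;0 -0.06 -0.1 0 1;0 0 0 0 1;0 0 0 0 1"

```text
time_s: 5.35
position: [0.5021, 0.1924, 0.0861]
ee_rot: [-1.566, 0.002, 0.355]
contact_force: [-1.5, 9.0, -3.4]
gripper_width: 0.021
```

```bash
python3 -c "
from h import *
look('r3')"
```

```text
5.35 [0.50212454 0.19239565 0.08609808] [-1.56632925e+00  1.50874026e-03  3.54611567e-01] [-1.5240556   9.03868027 -3.40551472] [2.06093414 0.2427819  0.05312719] 0.020974436599688298
nest frame tcp -0.0005173415820341721 -0.0017330753590307974 0.08609807682132874
wrist conn 1891 [(19, 46.3, 45.0), (23, 56.5, 45.2), (27, 57.0, 45.8), (31, 52.7, 45.7), (35, 44.1, 36.2), (39, 36.2, 32.2)]
side conn 114 [(23, 56.2, 45.7), (27, 57.0, 47.4), (31, 53.3, 46.3), (35, 45.8, 36.6), (39, 37.4, 30.5)]
```

View pics/r3.png

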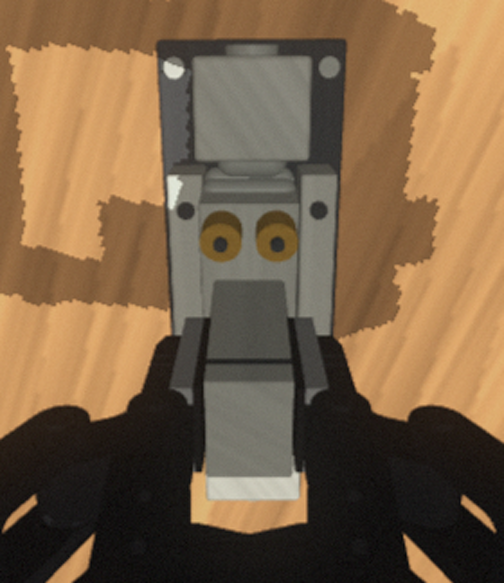

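play_rows --commands "0 -0.06 -0.1 0 1;0 -0.06 -0.1 0 1;0 -0.06 -0.1 0 1;0 -0.06 -0.1 0 1;0 0 0 0 1;0 0 0 0 1"

```text
time_s: 5.95
position: [0.5034, 0.1888, 0.0885]
ee_rot: [-1.566, 0.002, 0.354]
contact_force: [-1.6, 9.6, -4.6]
gripper_width: 0.021
```

```bash
python3 -c "
from h import *
look('r4')
c=manip.capture('scene');cv2.imwrite('pics/s4.png',cv2.resize(c['img'][150:200,255:320],None,fx=9,fy=9,interpolation=cv2.INTER_CUBIC))"
```

```text
5.95 [0.50342251 0.18880909 0.08847822] [-1.56596581  0.00159864  0.35446689] [-1.63658423  9.63448898 -4.5850843 ] [2.16472679 0.3647971  0.0413074 ] 0.020978650883839847
nest frame tcp -0.000562209920610365 -0.00554701674343087 0.08847822395008306
wrist conn 2018 [(19, 59.5, 48.3), (23, 60.7, 48.9), (27, 60.8, 49.2), (31, 52.6, 49.9), (35, 44.8, 39.6), (39, 39.5, 30.0)]
side conn 125 [(19, 55.3, 49.4), (23, 60.7, 50.6), (27, 60.6, 50.5), (31, 54.2, 50.1), (35, 46.4, 30.4), (39, 38.6, 30.1)]
```

View pics/s4.png

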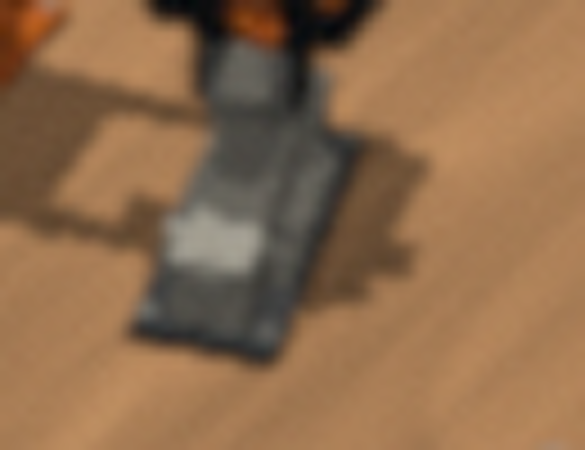

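Connector end is up about 12–13 mm (≈9°) with the plain end down, so step 1 should be met. Now I'll unload, release, and regrip about 8 mm toward the plain end.

play_rows --commands "0 0.1 0.13 0 1;0 0.1 0.13 0 1;0 0 0 0 0.2;0 0 0 0 -0.4;0 0 0 0 -0.4;0 0 0 0 -0.4;0 0 0 0 -0.4"

```text
time_s: 6.68
position: [0.5042, 0.1887, 0.0877]
ee_rot: [-1.571, 0.0, 0.356]
contact_force: [-1.0, 0.1, 0.4]
gripper_width: 0.0595
```

```bash
python3 -c "
from h import *
look('r5')"
```

```text
6.6833 [0.50421843 0.1887059  0.08774258] [-1.57107393e+00  2.74929442e-04  3.55652522e-01] [-0.98199391  0.10585081  0.40995812] [ 0.00663068 -0.03706468  0.02372648] 0.05951332623314494
nest frame tcp 0.00014671540633980816 -0.005923259074056634 0.08774257745649225
wrist conn 1888 [(19, 47.8, 46.4), (23, 58.4, 46.9), (27, 59.4, 47.8), (31, 59.0, 48.4), (35, 50.3, 44.5), (39, 41.1, 38.0)]
side conn 105 [(19, 47.7, 47.1), (23, 59.3, 47.0), (27, 58.9, 48.4), (31, 58.3, 48.5), (35, 50.7, 46.9), (39, 43.3, 39.0)]
```

View pics/r5.png

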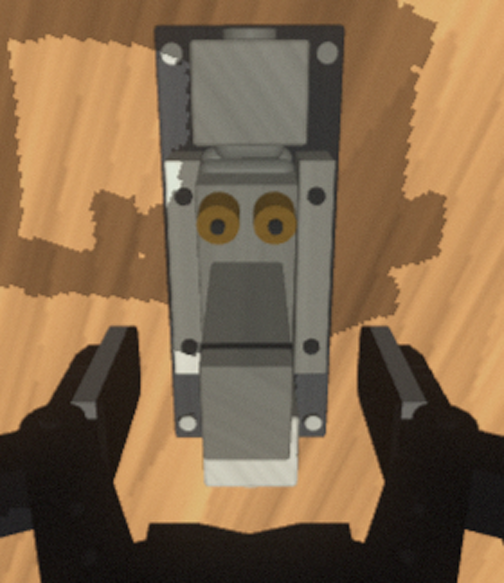

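```bash
cat >> h.py <<'E'
def tab(n="wrist"):
    ex=np.array([np.cos(.359),np.sin(.359)]);ey=np.array([-ex[1],ex[0]]);o=np.array([.502,.1942])
    for n in ("wrist","side","scene"):
        X=cloud(manip.capture(n)).reshape(-1,3);q=X[:,:2]-o;a=q@ex;b=q@ey;z=X[:,2]
        k=(abs(a)<.009)&(abs(b)<.035)&(z>.075)&(z<.15)
        if k.sum()<5: print(n,'none');continue
        zz=z[k];bb=b[k]
        print(n,k.sum(),[(round(t*1e3),round(float(np.max(zz[abs(bb-t)<.0015]))*1e3,1)) for t in np.arange(-.034,.034,.003) if (abs(bb-t)<.0015).sum()>1])
E
python3 -c "
from h import *
tab()"
```

```text
wrist 4925 [(-25, 92.6), (-22, 93.5), (-19, 94.0), (-16, 94.5), (-13, 95.1), (-10, 95.5), (-7, 95.7), (-4, 96.5), (-1, 97.3), (2, 150.0), (5, 150.0), (8, 149.2)]
side 142 [(-22, 93.7), (-19, 94.7), (-16, 94.4), (-13, 95.0), (-10, 94.8), (-7, 96.5), (-4, 98.5), (-1, 96.6), (2, 98.5), (5, 149.3), (8, 91.2)]
scene 55 [(-25, 94.5), (-22, 92.1), (-19, 95.8), (-16, 149.2), (-13, 148.3), (-10, 100.1), (-7, 95.8), (-1, 98.3), (5, 95.5)]
```

play_rows --commands "0 0.1 -0.55 0 -0.4;0 0.2 -0.55 0 -0.4;0 0 0 0 -0.4;0 0 0 0 1;0 0 0 0 1;0 0 0 0 1;0 0 0 0 1;0 0 0 0 1;0 0 0 0 1"

```text
time_s: 7.68
position: [0.5081, 0.1789, 0.0851]
ee_rot: [-1.571, -0.0, 0.356]
contact_force: [-1.1, -0.2, 2.6]
gripper_width: 0.021
```

```bash
python3 -c "
from h import *
look('r6')"
```

```text
7.6833 [0.50805897 0.17889331 0.08508517] [-1.57084231e+00 -9.98339132e-05  3.56100484e-01] [-1.14071667 -0.20511031  2.63405941] [-0.00565999  0.14513924 -0.0331215 ] 0.02096688881835101
nest frame tcp 0.00029487500772529685 -0.016459612837285097 0.08508516694333308
wrist conn 2038 [(19, 47.8, 46.5), (23, 58.3, 47.0), (27, 59.4, 47.5), (31, 59.2, 48.5), (35, 50.4, 44.5), (39, 41.2, 38.3)]
side conn 106 [(19, 48.0, 47.0), (23, 58.3, 47.7), (27, 59.9, 49.0), (31, 58.8, 48.6), (35, 52.4, 42.3), (39, 45.5, 38.9)]
```

play_rows --commands "0 -0.08 0.12 0 1;0 -0.08 0.12 0 1;0 -0.08 0.12 0 1;0 -0.08 0.12 0 1;0 -0.08 0.12 0 1;0 -0.08 0.12 0 1;0 0 0 0 1;0 0 0 0 1"

```text
time_s: 8.45
position: [0.5056, 0.1838, 0.0885]
ee_rot: [-1.574, 0.001, 0.357]
contact_force: [3.2, -6.0, -5.4]
gripper_width: 0.0211
```

```bash
python3 -c "
from h import *
look('r7')"
```

```text
8.45 [0.50556449 0.18383016 0.08851181] [-1.57408122e+00  1.06889932e-03  3.57290106e-01] [ 3.20254746 -6.00680236 -5.39329866] [-1.38392866 -0.84618326 -0.0591427 ] 0.021098953902870605
nest frame tcp -0.00030607531104229755 -0.01096108747360966 0.08851180984765968
wrist conn 1830 [(19, 49.1, 47.4), (23, 49.5, 47.8), (27, 59.7, 48.4), (31, 60.4, 49.1), (35, 59.8, 49.0), (39, 50.9, 46.2)]
side conn 93 [(19, 49.0, 46.7), (23, 50.9, 48.3), (27, 59.7, 49.0), (31, 60.6, 50.7), (35, 59.5, 49.1), (39, 53.0, 46.3)]
```

play_rows --commands "0 -0.08 0.12 0 1;0 -0.08 0.12 0 1;0 -0.08 0.12 0 1;0 -0.08 0.12 0 1;0 -0.08 0.12 0 1;0 -0.08 0.12 0 1;0 0 0 0 1;0 0 0 0 1"

```text
time_s: 9.22
position: [0.5036, 0.19, 0.0939]
ee_rot: [-1.575, 0.001, 0.358]
contact_force: [3.8, -10.0, -2.1]
gripper_width: 0.0211
```

```bash
python3 -c "
from h import *
look('r8')"
```

```text
9.2167 [0.50358212 0.18996452 0.09386095] [-1.57545806e+00  5.92093087e-04  3.57730946e-01] [  3.81164096 -10.01810944  -2.10242398] [-1.8910126  -0.82503655 -0.00206281] 0.021100480912300195
nest frame tcp -6.825330955544261e-06 -0.004521320771466577 0.09386094960354702
wrist conn 1785 [(19, 51.7, 50.2), (23, 51.6, 49.9), (27, 52.0, 50.4), (31, 61.5, 50.4), (35, 61.6, 49.8), (39, 57.2, 50.0)]
side conn 124 [(19, 61.6, 49.3), (23, 51.2, 48.1), (27, 54.1, 50.9), (31, 62.2, 50.9), (35, 61.9, 49.8), (39, 57.0, 49.8)]
```

View pics/r8.png

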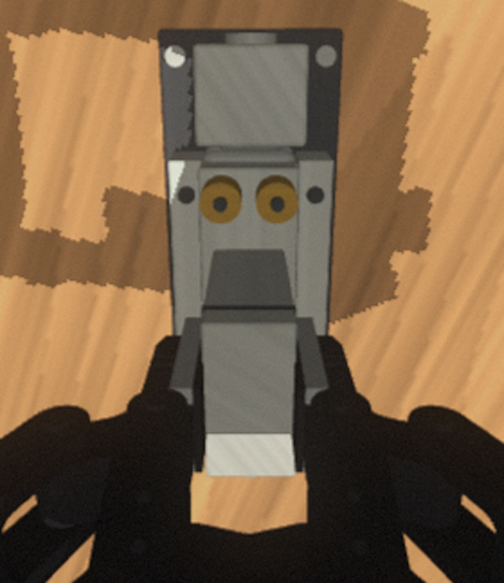

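Now roughly level, with both ends about 12 mm up. Tipping on.

play_rows --commands "0 -0.06 0.12 0 1;0 -0.06 0.12 0 1;0 -0.06 0.12 0 1;0 -0.06 0.12 0 1;0 -0.06 0.12 0 1;0 0 0 0 1;0 0 0 0 1"

```text
time_s: 9.9
position: [0.5016, 0.1954, 0.0971]
ee_rot: [-1.576, 0.001, 0.358]
contact_force: [3.7, -9.5, -1.1]
gripper_width: 0.0207
```

```bash
python3 -c "
from h import *
look('r9')"
```

```text
9.9 [0.50158728 0.19539965 0.09709317] [-1.57586126e+00  5.98775329e-04  3.57842976e-01] [ 3.688529   -9.45359202 -1.09450224] [-1.98259654 -0.7687199   0.01627884] 0.020689360518346512
nest frame tcp 3.507551341566703e-05 0.0012681797619650537 0.09709316980427701
wrist conn 2208 [(19, 67.3, 52.1), (23, 53.4, 51.0), (27, 53.1, 51.3), (31, 62.0, 51.5), (35, 62.6, 51.3), (39, 62.0, 50.6)]
side conn 123 [(19, 61.5, 52.1), (23, 65.3, 51.3), (27, 54.0, 52.9), (31, 59.9, 51.8), (35, 61.8, 49.9), (39, 63.2, 50.4)]
```

```bash
python3 -c "
from h import *
tab()
c=manip.capture('wrist');W=cloud(c);X=W.reshape(-1,3)
ex=np.array([np.cos(.359),np.sin(.359)]);ey=np.array([-ex[1],ex[0]]);q=X[:,:2]-[.502,.1942];a=q@ex;b=q@ey;z=X[:,2]
for lo,hi,zl,zh in((.018,.028,.05,.056),(-.016,.02,.088,.112)):
  k=(abs(a)<.009)&(b>lo)&(b<hi)&(z>zl)&(z<zh);print(k.sum(),np.degrees(np.arctan(np.polyfit(b[k],z[k],1)[0])))
"
```

```text
wrist 3655 [(-7, 106.5), (-4, 106.6), (-1, 106.9), (2, 107.2), (5, 106.2), (8, 105.8), (11, 149.9), (14, 149.9), (17, 105.2), (20, 105.1), (23, 104.6)]
side 140 [(-4, 106.7), (-1, 106.8), (2, 107.0), (5, 107.3), (8, 107.7), (11, 148.7), (14, 105.7), (17, 105.4), (20, 105.6), (23, 106.8)]
scene 52 [(-13, 94.4), (-10, 104.2), (-7, 106.3), (-4, 106.2), (-1, 103.9), (5, 108.6), (11, 106.2), (17, 105.4), (20, 104.5)]
528 -4.529385922837806
2488 -3.922624153782196
```

Both fits give about −4 to −5.6°, with the connector end near 12 mm, so step 2 should be met. A bit further frees the plain end.

play_rows --commands "0 -0.08 0.12 0 1;0 -0.08 0.12 0 1;0 -0.08 0.12 0 1;0 -0.08 0.12 0 1;0 0 0 0 1;0 0 0 0 1"

```text
time_s: 10.7
position: [0.4999, 0.2, 0.1003]
ee_rot: [-1.576, 0.001, 0.358]
contact_force: [3.6, -9.2, -0.9]
gripper_width: 0.0216
```

```bash
cat >> h.py <<'E'
def ang(s=0):
    c=manip.capture('wrist');W=cloud(c);X=W.reshape(-1,3)
    ex=np.array([np.cos(.359),np.sin(.359)]);ey=np.array([-ex[1],ex[0]]);q=X[:,:2]-[.502,.1942];a=q@ex;b=q@ey;z=X[:,2]
    k=(abs(a)<.009)&(abs(b)<.045)&(z>.085)&(z<.135)
    B=b[k];Z=z[k]
    # robust line: RANSAC via fitLine on top plane
    best=None
    rng=np.random.default_rng(0)
    for _ in range(500):
        i,j=rng.integers(len(B),size=2)
        if abs(B[i]-B[j])<.008: continue
        m=(Z[j]-Z[i])/(B[j]-B[i])
        if abs(m)>.4: continue
        inl=abs(Z-Z[i]-m*(B-B[i]))<.0006
        if best is None or inl.sum()>best.sum(): best=inl
    m,c0=np.polyfit(B[best],Z[best],1)
    print("tab top: n",best.sum(),"tilt",np.degrees(np.arctan(m)),"y",B[best].min(),B[best].max(),"z mid",m*(B[best].min()+B[best].max())/2+c0)
E
python3 -c "
from h import *
look('r10');ang()"
```

```text
10.7 [0.49987058 0.19995926 0.10030007] [-1.57570995e+00  6.41977476e-04  3.57753164e-01] [ 3.55092784 -9.18685769 -0.87840842] [-1.96583252e+00 -6.98595349e-01  3.82845234e-04] 0.021602434976132887
nest frame tcp 2.9777805913353437e-05 0.006140249740116111 0.10030006810569653
wrist conn 1859 [(19, 56.6, 53.8), (23, 68.7, 53.2), (27, 54.6, 52.9), (31, 54.3, 52.5), (35, 63.4, 51.1), (39, 63.2, 51.5)]
side conn 106 [(19, 55.6, 53.6), (23, 67.6, 51.8), (27, 54.9, 53.8), (31, 54.9, 53.4), (35, 62.7, 53.7), (39, 64.3, 52.9)]
side plain 17 [(-34, 62.8, 61.2), (-30, 62.9, 62.1)]
tab top: n 1944 tilt -8.208572155363674 y -0.0024796554482523353 0.027323648899728346 z mid 0.10709367679638696
```

View pics/r10.png

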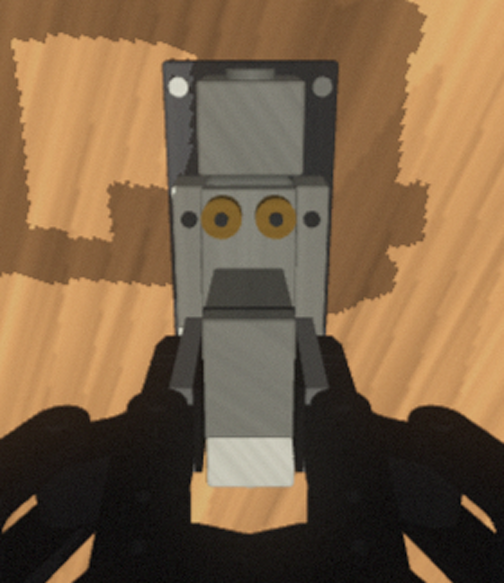

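Tilt is −8.2°; plain end ≈23.5 mm up, connector ≈12 mm. Now I'll rock back to free the connector end.

play_rows --commands "0 -0.08 -0.12 0 1;0 -0.08 -0.12 0 1;0 -0.08 -0.12 0 1;0 -0.08 -0.12 0 1;0 -0.08 -0.12 0 1;0 -0.08 -0.12 0 1;0 -0.08 -0.12 0 1;0 -0.08 -0.12 0 1;0 0 0 0 1;0 0 0 0 1"

```text
time_s: 11.68
position: [0.5026, 0.1938, 0.1074]
ee_rot: [-1.57, -0.0, 0.356]
contact_force: [0.4, 0.6, -3.3]
gripper_width: 0.0212
```

```bash
python3 -c "
from h import *
look('r11');ang()"
```

```text
11.6833 [0.50260054 0.19376715 0.10740346] [-1.57031584e+00 -3.47203635e-04  3.55949434e-01] [ 0.41884335  0.57580413 -3.31321091] [ 0.08991801  0.0353359  -0.05443532] 0.021199218609616075
nest frame tcp 0.0004101769456464517 -0.000616247868463398 0.10740345932597582
wrist conn 1841 [(19, 61.8, 59.9), (23, 61.4, 59.7), (27, 70.4, 59.4), (31, 70.4, 58.3), (35, 61.1, 32.5), (39, 48.3, 32.8)]
side conn 142 [(19, 62.4, 60.2), (23, 62.6, 61.2), (27, 69.7, 59.2), (31, 70.3, 59.0), (35, 60.3, 31.2), (39, 51.6, 31.5)]
side plain 12 [(-38, 70.2, 68.2)]
tab top: n 1955 tilt -8.216603816935047 y -0.009258906205933228 0.02032739112821575 z mid 0.11411731147335064
```

The wrench now reads only the block's weight (≈3 N), so it is free, but still tilted −8.2°. I'll raise it, set the low connector end on the connector post's top, and press down to level it.

play_rows --commands "0 -0.5 0 0 1;0 -0.6 0 0 1;0 -0.6 0 0 1;0 -0.5 0 0 1;0 0 0 0 1;0 0 0.5 0 1;0 0 0.6 0 1;0 0 0.6 0 1;0 0 0.3 0 1;0 0 0 0 1;0 0 0 0 1"

```text
time_s: 12.75
position: [0.4953, 0.2125, 0.1288]
ee_rot: [-1.571, 0.001, 0.357]
contact_force: [0.3, 0.4, -3.7]
gripper_width: 0.0212
```

```bash
python3 -c "
from h import *
look('r12');ang()"
```

```text
12.75 [0.49527021 0.21248643 0.1287729 ] [-1.57096163e+00  5.57038637e-04  3.56926359e-01] [ 0.29325851  0.41418133 -3.7016745 ] [ 0.00489618  0.01492817 -0.01929304] 0.021205509963125087
nest frame tcp 0.00012396598996236233 0.01948508037990665 0.12877289690341487
wrist conn 468 [(31, 84.2, 82.2), (35, 83.7, 81.7), (39, 83.2, 81.0)]
side conn 27 [(35, 84.0, 80.5), (39, 83.2, 82.0)]
tab top: n 741 tilt -5.010334445668137 y 0.02031774312322778 0.04017888506989438 z mid 0.134514342010607
```

View pics/r12.png

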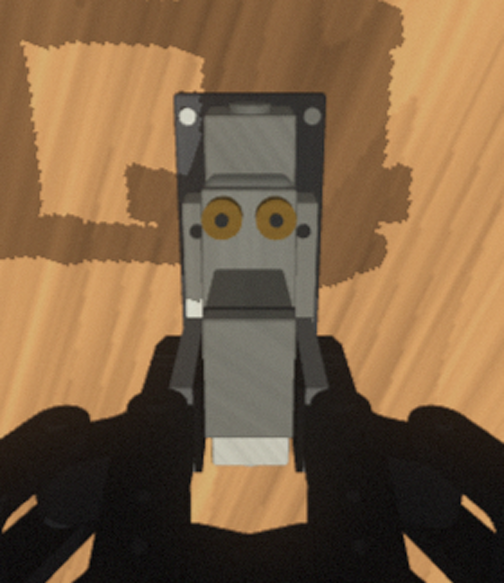

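play_rows --commands "0 0.2 0 0 1;0 0.2 0 0 1;0 0.2 0 0 1;0 0.2 0 0 1;0 0.2 0 0 1;0 0.2 0 0 1;0 0 0 0 1;0 0 0 0 1"

```text
time_s: 13.57
position: [0.4963, 0.2117, 0.1206]
ee_rot: [-1.572, -0.0, 0.357]
contact_force: [-5.8, -6.2, 17.6]
gripper_width: 0.021
```

```bash
sed -i 's/abs(b)<.045)&(z>.085)&(z<.135)/abs(b)<.06)\&(z>.095)\&(z<.148)/' h.py; python3 -c "
from h import *
look('r13');ang()"
```

```text
13.5667 [0.49628114 0.21167973 0.1205643 ] [-1.57187170e+00 -1.83934335e-04  3.56566520e-01] [-5.79786921 -6.15136469 17.64137594] [-0.68208554  1.68763845  0.26253572] 0.020964733426619288
nest frame tcp 0.0007870213311202359 0.018374630567038672 0.12056430315151605
wrist conn 693 [(27, 76.2, 75.8), (31, 76.2, 74.1), (35, 75.9, 73.6), (39, 75.1, 73.1)]
side conn 46 [(31, 76.0, 73.7), (35, 75.8, 73.5), (39, 75.1, 73.3)]
side plain 16 [(-22, 82.5, 81.8), (-18, 83.5, 82.3)]
tab top: n 1912 tilt -7.602020402499457 y 0.009593130025632463 0.03955611148461479 z mid 0.12732960498048854
```

play_rows --commands "0 0.1 0 0 1;0 0.1 0 0 1;0 0.1 0 0 1;0 0.1 0 0 1;0 0.1 0 0 1;0 0 0 0 1;0 0 0 0 1"

```text
time_s: 14.3
position: [0.4981, 0.2106, 0.1194]
ee_rot: [-1.575, -0.003, 0.358]
contact_force: [-9.7, -14.3, 37.4]
gripper_width: 0.0211
```

```bash
python3 -c "
from h import *
look('r14');ang()"
```

```text
14.3 [0.4980642  0.21055929 0.11939969] [-1.57490918 -0.00259743  0.35771011] [ -9.70096632 -14.27335825  37.38240025] [-1.89993453  2.75946834  0.37240978] 0.02107866556272043
nest frame tcp 0.0020627508727995834 0.016699158297806934 0.11939968734490179
wrist conn 780 [(23, 76.8, 76.0), (27, 76.0, 75.2), (31, 77.5, 73.6), (35, 75.0, 73.4), (39, 74.5, 72.9)]
side conn 49 [(31, 76.9, 73.2), (35, 75.9, 73.0), (39, 75.1, 73.6)]
side plain 9 [(-22, 81.4, 80.8)]
tab top: n 1858 tilt -6.263314021243673 y 0.006680776474552597 0.03755164154318369 z mid 0.12665882523376928
```

View pics/r14.png

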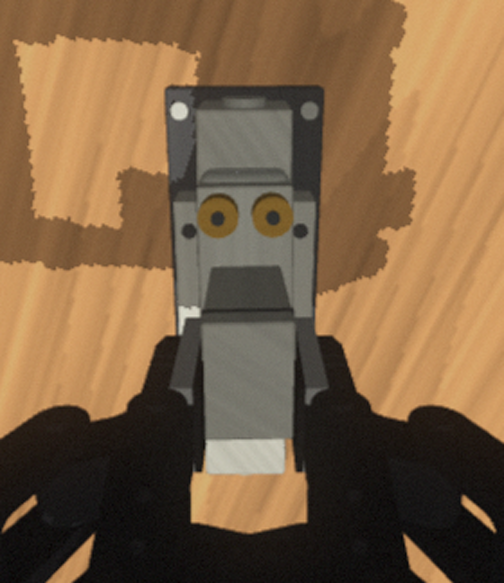

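The post's friction (−y) was cancelling the levelling moment. Dragging toward −y while pressing will make it help.

play_rows --commands "0 -0.1 -0.15 0 1;0 -0.1 -0.15 0 1;0 0 -0.15 0 1;0 0 -0.15 0 1;0 0 -0.15 0 1;0 0 0 0 1;0 0 0 0 1"

```text
time_s: 15.03
position: [0.4992, 0.2058, 0.117]
ee_rot: [-1.57, -0.002, 0.356]
contact_force: [-3.6, -2.0, 12.4]
gripper_width: 0.021
```

```bash
python3 -c "
from h import *
look('r15');ang()"
```

```text
15.0333 [0.49921597 0.20575914 0.11697502] [-1.56994504 -0.00219126  0.35570702] [-3.58418292 -1.9742991  12.3648781 ] [0.21848806 1.17841502 0.19887905] 0.020999789965250582
nest frame tcp 0.0014546212194414274 0.011800360214271726 0.11697502077889456
wrist conn 915 [(23, 74.3, 73.4), (27, 74.2, 72.5), (31, 74.8, 72.4), (35, 73.9, 72.0), (39, 73.7, 72.4)]
side conn 53 [(31, 78.2, 71.9), (35, 74.0, 72.1), (39, 72.9, 71.2)]
tab top: n 1869 tilt -2.687696609176844 y 0.0017321882898418117 0.032467166913224564 z mid 0.12488436273914037
```

play_rows --commands "0 -0.3 0 0 1;0 -0.5 0 0 1;0 -0.5 0 0 1;0 -0.5 0 0 1;0 -0.2 0 0 1;0 0 -0.3 0 1;0 0 -0.4 0 1;0 0 -0.4 0 1;0 0 -0.2 0 1;0 0 0 0 1;0 0 0 0 1;0 0 0 0 1"

```text
time_s: 16.18
position: [0.5027, 0.1929, 0.1339]
ee_rot: [-1.571, 0.0, 0.356]
contact_force: [-0.1, 0.4, -3.4]
gripper_width: 0.0209
```

```bash
sed -i 's/(z<.148)/(z<.155)/' h.py; python3 -c "
from h import *
look('r16');ang()
print(manip.get_state()['dq'])
c=manip.capture('side');cv2.imwrite('pics/side16.png',c['img'])
W=cloud(c)
p=pickle.load(open('side0.pkl','rb'));d=np.abs(p['img'].astype(int)-c['img']).max(2)
cv2.imwrite('pics/diff.png',(d>40).astype(np.uint8)*255)
"
```

```text
16.1833 [0.5027052  0.19286094 0.13391474] [-1.57069954e+00  2.94017259e-04  3.55715301e-01] [-0.0687872   0.40431989 -3.36492426] [ 0.07913259  0.01691164 -0.03820051] 0.02091284247139293
nest frame tcp 0.00018977761269704002 -0.0015014507296820822 0.13391473704375556
tab top: n 1974 tilt -3.5417120363770658 y -0.010710136438971478 0.019504680113830945 z mid 0.14171804121203357
[ 3.66128074e-04  6.78925531e-05 -4.08550442e-05 -1.13178719e-04
 -7.36413706e-05 -3.32659380e-04]
```

View pics/r16.png

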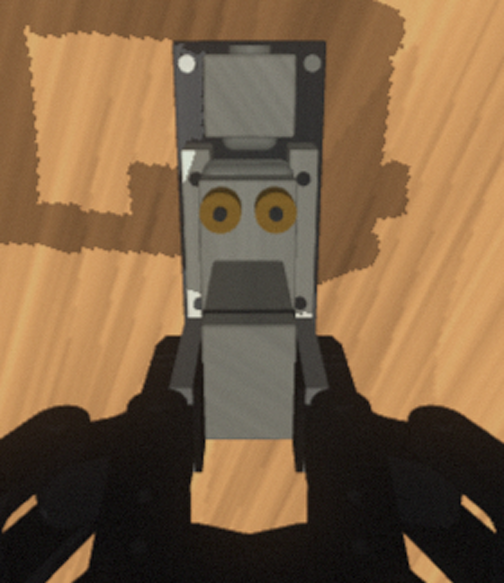

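View pics/side16.png

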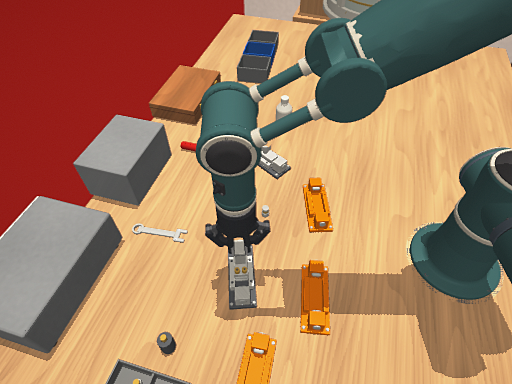

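The block is held 62 mm above the table, tilted about −3.5°, centred within 1 mm, and the force reads only its weight. Bystanders look unmoved. Handing in.

```bash
python3 -c "
from cell import manip
print(manip.close_job())
s=manip.get_state();print(s['time_s'],s['position'],s['contact_force'],s['gripper_width'])"
```

```text
the job is handed in; nothing more can be done
None
the job is handed in; nothing more can be done
```

The block is free, and I handed the job in with it held level and still over its own nest, after about 16 s of the allowed 48 s. The hand-in gives no verdict, so the figures below are my own camera and force readings.

- **Grip:** The tool can't tilt, so I gripped the tab across its 22 mm and let the block pivot in the pads. The task text describes the 30 mm grip instead.
- **Step 1:** The connector end came up about 9° while the plain end stayed within about 1 mm of home.
- **Step 2:** I regripped nearer the plain end and tipped the block the other way. It reached about −8°, with the connector end still about 12 mm up in the nest.
- **Freeing:** Rocking back released the block. It was still tilted −8.2°, so I pressed the connector end onto the top of its own end post and dragged it to level. The first press put about 41 N on the wrist with little effect; dragging towards the plain end brought the tilt to about −3°.
- **Last checks:**
  - The underside is about 62 mm above the table, and the lowest end about 59 mm, against post tops at 44 mm.
  - The centre is within about 1 mm of the nest's centre along its length.
  - The tilt reads about −3.5° (−2.7° before the final lift); the limit is 8°.
  - The force is only the block's weight, about 3.4 N.
  - The arm is still, with the grip at 21 mm.
- **Not measured:** The visible bystanders and the round-knobbed block looked unmoved in the last side picture. I did not measure them, and the arm hid the larger adapter and part of the screwdriver and spare.

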